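Index the turret stop of a mitre box and push the stick up to it

TASK

With light pressure of a fingertip on top of the knurled wheel, drag the turret round click by click until it has clicked in with its longest stop rod at the bottom, in line with the channel, and let go of the wheel. Then gently push the square stick along its channel with a fingertip, without gripping or lifting it, until its end rests against that rod, and move clear. Leave the stop rods and the other things lying around alone.

Things in the scene. Friction and masses are not known exactly. Their poses are not given: they have to be found in the camera images.
- jig: Fixed mitre box with turret length stop. Origin: under its base plate (100 x 340 x 6 mm, local y -205 to 135), on the channel's centre line; local y along the channel towards the turret, x across it, away from the robot; z up; yaw varies. Wooden channel at local y -200 to 0 mm: floor top z 18, inside 20 wide, walls up to z 54. Turret axle level, along local y, at x 0, z 50 mm.
- turret (a joint): Turret angle, rad; detents every 0.785 (45 degrees), at its multiples; turns without end. 0 (or a whole turn) = longest rod at the bottom. Starts between 0.6 and 1.75 and snaps at once into 0.785 or 1.571. Falls as the wheel's top is dragged towards jig local -x (to the robot), 28 mm of rim a click. A spring plunger resists until half way (14 mm), then pulls on into the next detent.
- knurled_wheel: Knurled aluminium thumb wheel, 72 mm diameter, 24 mm wide (jig local y 83 to 107 mm), turns with the turret; its origin lies on the axle at local y = 0. It takes up to about 2 N at the rim to turn; a closed fingertip pressed down on it with 5 to 8 N drags it without slipping; let go before half way and it springs back to the last detent.
- wheel_top (a point): Highest line of the knurled wheel, in the middle of its width: jig local (0, 95, 86) mm. Does not turn; axes as the jig. Nothing on the jig is higher; the two round bearing cheeks beside the wheel are 8 mm lower.
- stop_rods: The turret's eight round steel stop rods, 7 mm diameter, parallel to the axle on a circle of 24 mm radius, pointing along local -y towards the channel. Their free lengths go down in steps of 5 mm round the circle. Origin on the axle, turns with the turret.
- long_rod_end (a point): Centre of the free end of the longest rod, turns with the turret.
- stop_point (a point): Point on the jig where the end of the longest rod stands when it is at the bottom: jig local (0, 14, 26) mm, in line with the middle of the stick. Does not turn.
- stick: Loose square beech stick 16 x 260 x 16 mm, about 40 g, lying in the channel along local y of the jig and sticking out of its open end by some 75 to 105 mm at the start. Origin at the centre of its underside, y along it towards the turret. It slides easily; it must travel about 30 to 60 mm.
- stick_stop_end (a point): Centre of the stick's end face that meets the rod (turret side).
- stick_push_end (a point): Centre of the stick's other end face, out in the open, 26 mm above the table, with nothing within 30 mm of it; the stick's underside is 18 mm above the table there.
- wedge_block: Bystander: wooden block 50 x 124 x 50 mm behind the jig. Origin under its centre.
- spanner: Bystander: steel spanner 40 x 264 x 11 mm at the right.
- tape_measure: Bystander: tape measure 36 x 94 x 69 mm at the left.
- push_block: Bystander: wooden push block with raised handle 70 x 160 x 67 mm at the right.
- dust_brush: Bystander: dust brush 34 x 265 x 58 mm at the near left.
- folding_rule: Bystander: folded rule 16 x 236 x 19 mm between jig and robot.

How it is judged:
On the way, in this order (a step that is already met when the one before it is completed fails the run):
1. the turret has clicked in with its longest rod at the bottom and the wheel is let go (distance between long_rod_end and stop_point below 0.003 m and contact force between the fingers and knurled_wheel below 0.3 N), for 0.3 s.
2. the stick's end rests against the longest rod (distance between long_rod_end and stop_point below 0.003 m and y of stick_stop_end in the frame of jig above 0.011 m), for 0.1 s.
At the end, for the whole second after the job is handed in: The turret rests in the detent with its longest rod at the bottom (rod end within 3 mm of the stop point); the stick lies in the channel with its end no more than 3 mm short of that rod; everything is at rest and let go (all of step 2 and distance between stick_stop_end and stop_point below 0.006 m and angle between the y axis of stick and the y axis of jig, either way round below 0.06 rad and linear speed of stick below 0.01 m/s and velocity of joint turret between -0.05 and 0.05 rad/s); the robot touches nothing.
It fails at once if the stick is lifted or tipped (z of stick in the frame of jig above 0.028 m or angle between stick's own z axis and vertical above 0.15 rad).
It fails at once if the stick is pushed in among the stop rods before the longest rod is at the bottom (y of stick_stop_end in the frame of jig above 0.008 m and distance between long_rod_end and stop_point above 0.005 m).
It fails at once if the turret is turned by its stop rods instead of its wheel (contact force between the fingers and stop_rods above 1 N).
It fails at once if a bystander is disturbed (distance of any of wedge_block, folding_rule, spanner, tape_measure, push_block, dust_brush from where it was at the start of the episode above 0.02 m).
It fails at once if the stick or the wheel is gripped or pressed hard (contact force between the fingers and stick above 30 N or contact force between the fingers and knurled_wheel above 35 N).
It also fails if it takes over 51 s, if anything falls off the work surface, if the arm or the gripper's body presses on something with over 40 N, if the wrist force passes 120 N, or if a joint passes its speed limit or range.

ROBOT

A 7-joint arm with a two-finger parallel gripper is mounted at the origin on the work surface; the furniture and walls round the work are solid. World frame = base frame: x ahead of the robot, y to its left, z up, the work surface at z = 0. Lengths are in m, angles in rad, forces in N, time in s.
With the tool pointing down it reaches from about 0.425 to 0.8 m from the base axis. Payload 8.3 kg.
Tool frame: the origin (TCP) lies on the front face of the gripper's body, between the roots of the fingers; the fingertips stand 73 mm ahead of it and the grasp point (between the pads) lies 54 mm ahead of it (ctrl.hold_point_z is the distance from the TCP to the grasp point, in m); z points along the fingers, y is the line along which they close (so a half turn about z gives the same grasp; the last joint's range is limited). The gripper opens to 85 mm and grips with 20 to 120 N. Pads are 22 mm wide; open, the fingers measure 114 mm over their backs; the gripper's body (76 mm by 85 mm) begins 54 mm behind the grasp point. The pads swing forward as they close: fully open they stand 13 mm farther back than shut.
Start: joints at [-1.201, 0.383, 0.016, 1.37, -0.006, 1.388, -0.046], TCP at [0.262, 0.567, 0.304] pointing down, gripper open.
Joint ranges: [-2.95, 2.95], [-0.25, 2.06], [-1.52, 1.56], [0.18, 2.33], [-1.44, 4.58], [0.02, 2.06], [-3.01, 3.01]. Speed limits (rad/s): [2.39, 2.39, 3.01, 3.01, 3.14, 3.14, 3.14].

INTERFACE

Orientations are given as a rotation vector (axis times angle).
In Python, from cell import ctrl gives the robot as it stands. The module is installed in compiled form; this text tells all that it offers.
- The arm moves only by the tool move_arm, never from a script. Its argument "moves" is one flat list of numbers, 7 for each row, row after row: the turn, a rotation vector about the tool's x, y, z in rad, then the shift along the tool's x, y, z in m, then the closure, from -1 (fully open) to 1 (shut). A call has 1 to 10 rows; each row shifts and turns the commanded pose from where the row before left it, along the tool's axes as they then stand; what a row does not reach is not made up. A row lasts 1/12 s, in which the tool goes at most 41.7 mm and 7.16 degrees, less where a joint would pass 70% of its speed; a pose out of reach is approached as far as the arm can. A call is refused whole if a number of a shift passes 0.0417 or a number of a turn 0.125, either way. A call with a gripper value outside its range is refused whole. The fingers move at their own pace and stop on an object; "squeeze" is the grip in N (left out, the last holds). Time passes only in rows, so rows that do not move let the fingers close. It gives the time, the measured TCP pose, the force, the opening and the grip force at its end, in the units of the state.
- ctrl.sense(): the state, without advancing time (a new reading comes with each control period).
- ctrl.snapshot(name): name is "scene" or "top" or "wrist"; returns the picture (384x512x3 uint8, red, green, blue); there is no depth.
- ctrl.camera_info(name): a dict with "vfov" (degrees; the focal length in pixels is half the picture's height over the tangent of half this angle, whatever the lens; pixels are square), "cx", "cy" (the principal point, pixels), "distortion" ([k1, k2, p1, p2, k3] as OpenCV has them; the pictures are not rectified), "world_from_camera" (4x4, takes a point from camera to world coordinates). Camera axes: x right, y down, z forward; pixel columns grow to the right and rows downward; lengths in m; the calibration is good to about 2 mm. A picture is of the moment at which its call begins: read the wrist's pose just before it. camera_info takes no time and is no camera call; for the wrist camera it gives the pose at the moment of the call.
- ctrl.hand_in(): hands the job in; it is judged then, once.
The state is a dict: "t": time; "joint_positions": joint angles; "qvel": joint speeds; "tau": joint torques, N m; "tool_pos": TCP position; "tool_rot": TCP orientation; "wrist_force": force on the tool from outside, world axes, zero at the start; "torque": the same for the moment, N m; "gripper_width": opening from 0.0 (shut) to 1.0 (fully open); "gripper_force": force on a finger pad.
Only numpy, scipy, OpenCV 4.12 (cv2) and the standard library are available. Lean on these libraries where they do the work, as an engineer would, in place of code of your own. Each camera call takes 0.05 s, during which the arm holds its last target. There are 200 camera calls.

## Working session

There is one attempt and no reset: what is moved stays moved. The work goes in short steps, Python scripts to look and compute and a tool call to move; the robot and the scene stay as the last step left them, time stands still between calls to the robot, and variables do not carry over. Pictures are saved under pics/ and viewed, at most 10 in all, crops included, and the job is handed in when it is done.

Besides the shell and the picture viewer there is one more tool, called after ">>>" by a JSON object that holds its "fn" and its "kwargs". move_arm: Moves the arm, as the interface text tells. Its arguments: {"type":"object","properties":{"moves":{"type":"array"},"squeeze":{"type":"number"}},"required":["moves"]}

```bash
mkdir -p pics; ls
cat > h.py <<'E'
from cell import ctrl
import numpy as np, cv2
def K(n):
    c=ctrl.camera_info(n); f=192/np.tan(np.radians(c['vfov'])/2)
    return np.array([[f,0,c['cx']],[0,f,c['cy']],[0,0,1.]]),np.array(c['distortion'],float),np.array(c['world_from_camera'])
def snap(n,fn):
    im=ctrl.snapshot(n); cv2.imwrite('pics/'+fn,im[:,:,::-1]); return im
def ray(n,uv):
    k,d,T=K(n); p=cv2.undistortPoints(np.array([[uv]],float),k,d)[0,0]
    return T[:3,3],T[:3,:3]@np.array([p[0],p[1],1])
def atz(n,uv,z):
    o,r=ray(n,uv); return o+r*(z-o[2])/r[2]
def tri(a,ua,b,ub):
    o1,r1=ray(a,ua);o2,r2=ray(b,ub)
    s=np.linalg.lstsq(np.c_[r1,-r2],o2-o1,rcond=None)[0]
    p,q=o1+s[0]*r1,o2+s[1]*r2; return (p+q)/2,np.linalg.norm(p-q)
def proj(n,P):
    k,d,T=K(n);R=T[:3,:3].T
    return cv2.projectPoints(np.array(P,float).reshape(-1,3),cv2.Rodrigues(R)[0],-R@T[:3,3],k,d)[0][:,0]
E
python3 - <<'E'
from h import *
a=snap('top','top1.png');b=snap('scene','sc1.png')
for n in('top','scene'): print(K(n)[2].round(3))
print(ctrl.sense())
E
```

```text
pics
[[ 7.400e-02 -9.700e-01  2.310e-01  1.750e-01]
 [-9.970e-01 -7.200e-02  1.600e-02 -1.890e-01]
 [ 1.000e-03 -2.310e-01 -9.730e-01  1.356e+00]
 [ 0.000e+00  0.000e+00  0.000e+00  1.000e+00]]
[[ 0.588 -0.31   0.747 -0.51 ]
 [-0.809 -0.203  0.552 -0.906]
 [-0.02  -0.929 -0.37   0.576]
 [ 0.     0.     0.     1.   ]]
{'t': 0.1, 'joint_positions': array([-1.20093297,  0.38415688,  0.01638065,  1.37102669, -0.00630052,
        1.38820901, -0.04647819]), 'qvel': array([ 0.0019537 , -0.00323112, -0.00249308, -0.00332156,  0.00090764,
       -0.00109186,  0.00023998]), 'tau': array([ 3.55960437e-03, -6.29132938e+01,  8.47287811e-01, -3.72755778e+01,
        1.66527496e-02,  1.04793906e-02, -5.37767369e-05]), 'tool_pos': array([0.26194518, 0.56710609, 0.30298719]), 'tool_rot': array([-6.74292619e-01, -3.06801697e+00,  2.69413720e-03]), 'wrist_force': array([ 0.19595373,  0.75085361, -1.01277837]), 'torque': array([-0.02206182, -0.04090328,  0.015639  ]), 'gripper_force': 0.0, 'gripper_width': 1.0004504214738181}
```

View pics/top1.png

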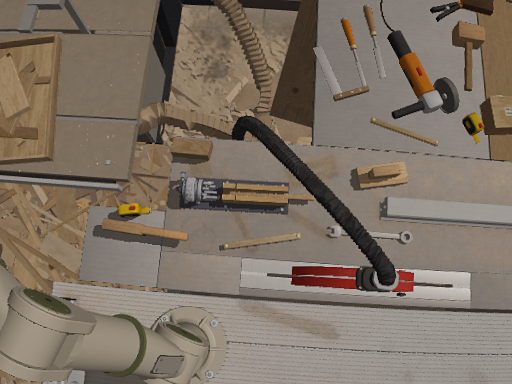

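View pics/sc1.png

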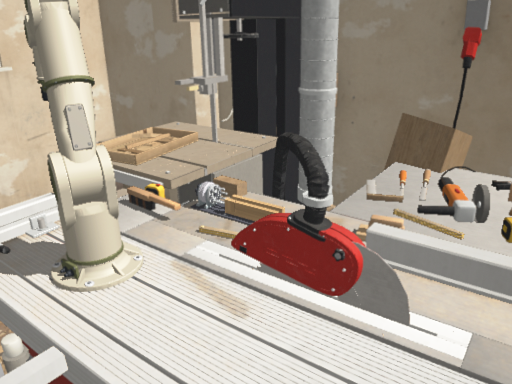

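Run:
```python
from h import *
a=cv2.imread('pics/top1.png')[160:230,160:330]; b=cv2.imread('pics/sc1.png')[165:245,170:330]
a=cv2.resize(a,None,fx=4.5,fy=4.2,interpolation=cv2.INTER_CUBIC);b=cv2.resize(b,(a.shape[1],300),interpolation=cv2.INTER_CUBIC)
cv2.imwrite('pics/c1.png',np.vstack([a,b])); print(a.shape)
for uv in [(190,190),(312,200)]: print(atz('top',uv,.05))
```

```text
(294, 765, 3)
[0.46115372 0.03081294 0.05      ]
[ 0.45771873 -0.34050076  0.05      ]
```

View pics/c1.png

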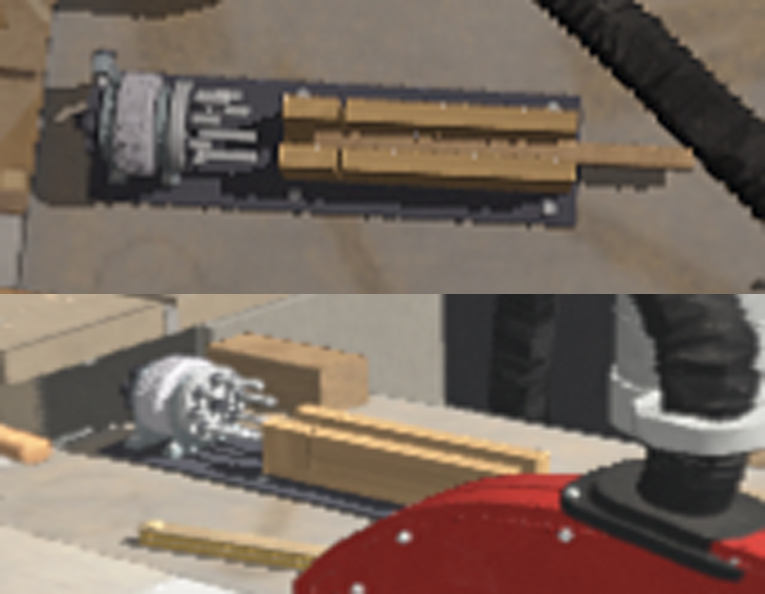

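Run:
```python
from h import *
for ut in [(270,145),(300,180),(340,225),(360,250),(250,125)]:
  print(ut)
  o,r=ray('top',ut)
  for z in (.1,.2,.3,.4,.5,.6):
    P=o+r*(z-o[2])/r[2]; print(z,P.round(3),proj('scene',P).round(0))
print(tri('top',(190.4,190.5),'scene',(170+185*160/765,165+360*80/300-80+ -0)))
```

```text
(270, 145)
0.1 [ 0.606 -0.202  0.1  ] [[286. 178.]]
0.2 [ 0.571 -0.201  0.2  ] [[280. 151.]]
0.3 [ 0.537 -0.2    0.3  ] [[274. 122.]]
0.4 [ 0.503 -0.199  0.4  ] [[267.  91.]]
0.5 [ 0.468 -0.198  0.5  ] [[259.  56.]]
0.6 [ 0.434 -0.196  0.6  ] [[250.  17.]]
(300, 180)
0.1 [ 0.504 -0.297  0.1  ] [[295. 193.]]
0.2 [ 0.478 -0.288  0.2  ] [[288. 164.]]
0.3 [ 0.452 -0.279  0.3  ] [[281. 131.]]
0.4 [ 0.426 -0.271  0.4  ] [[272.  96.]]
0.5 [ 0.399 -0.262  0.5  ] [[264.  58.]]
0.6 [ 0.373 -0.254  0.6  ] [[254.  16.]]
(340, 225)
0.1 [ 0.379 -0.419  0.1  ] [[310. 218.]]
0.2 [ 0.363 -0.401  0.2  ] [[301. 183.]]
0.3 [ 0.347 -0.382  0.3  ] [[292. 145.]]
0.4 [ 0.331 -0.364  0.4  ] [[282. 105.]]
0.5 [ 0.314 -0.346  0.5  ] [[272.  61.]]
0.6 [ 0.298 -0.327  0.6  ] [[260.  15.]]
(360, 250)
0.1 [ 0.311 -0.479  0.1  ] [[318. 233.]]
0.2 [ 0.3   -0.456  0.2  ] [[308. 195.]]
0.3 [ 0.289 -0.433  0.3  ] [[298. 154.]]
0.4 [ 0.279 -0.41   0.4  ] [[287. 110.]]
0.5 [ 0.268 -0.387  0.5  ] [[276.  64.]]
0.6 [ 0.257 -0.364  0.6  ] [[263.  14.]]
(250, 125)
0.1 [ 0.665 -0.137  0.1  ] [[280. 170.]]
0.2 [ 0.626 -0.141  0.2  ] [[274. 145.]]
0.3 [ 0.587 -0.145  0.3  ] [[268. 118.]]
0.4 [ 0.548 -0.149  0.4  ] [[262.  88.]]
0.5 [ 0.509 -0.153  0.5  ] [[255.  54.]]
0.6 [ 0.47  -0.158  0.6  ] [[247.  18.]]
(array([0.45513617, 0.01800219, 0.09135873]), np.float64(0.012687295227295626))
```

```bash
cat >> h.py <<'E'
from scipy.spatial.transform import Rotation as Ro
def pose():
    s=ctrl.sense(); return np.array(s['tool_pos']),Ro.from_rotvec(s['tool_rot']).as_matrix()
def plan(P,Rt=None):
    "world target -> shift in tool axes now, and turn"
    p,R=pose(); print('shift',(R.T@(np.array(P)-p)).round(4),end=' ')
    if Rt is not None: print('turn',Ro.from_matrix(R.T@Rt).as_rotvec().round(4))
E
python3 - <<'E'
from h import *
p,R=pose(); print(R.round(3)); T=K('wrist')[2]
print((R.T@(T[:3,3]-p)).round(3),(R.T@T[:3,:3]).round(3),ctrl.camera_info('wrist')['vfov'])
plan([.42,.0,.38])
E
```

```text
[[-0.908  0.419 -0.001]
 [ 0.419  0.908 -0.002]
 [-0.    -0.002 -1.   ]]
[ 0.075  0.001 -0.069] [[ 0.    -0.955 -0.295]
 [ 1.     0.    -0.   ]
 [ 0.    -0.295  0.955]] 61.77182515636935
shift [-0.3813 -0.4487 -0.0762]
```

>>> {"fn": "move_arm", "kwargs": {"moves": [0,0,-0.107,0,-0.02,-0.02,1,0,0,-0.107,0,-0.03,-0.02,1,0,0,-0.107,0,-0.03,-0.02,1,0,0,-0.107,0,-0.03,-0.02,1,0,0,0,-0.01,-0.038,0,1,0,0,0,-0.01,-0.038,0,1,0,0,0,-0.01,-0.038,0,1,0,0,0,-0.01,-0.038,0,1,0,0,0,-0.01,-0.038,0,1,0,0,0,-0.01,-0.038,0,1], "squeeze": 20}}

```text
t: 0.93
tool_pos: [0.2931, 0.2313, 0.3836]
tool_rot: [-0.007, -3.141, -0.0]
wrist_force: [0.8, -0.2, 0.0]
gripper_width: -0.004
gripper_force: 0.0
```

Run:
```python
from h import *
p,R=pose(); print(p,R.round(3)); plan([.40,-.05,.38])
```

```text
[0.29311038 0.23132354 0.3835774 ] [[-1.     0.005 -0.001]
 [ 0.005  1.     0.   ]
 [ 0.001  0.    -1.   ]]
shift [-0.1082 -0.2808  0.0035]
```

>>> {"fn": "move_arm", "kwargs": {"moves": [0,0,0,-0.02,-0.03,0,1,0,0,0,-0.02,-0.035,0,1,0,0,0,-0.02,-0.035,0,1,0,0,0,-0.02,-0.035,0,1,0,0,0,-0.014,-0.035,0,1,0,0,0,-0.014,-0.035,0,1,0,0,0,0,-0.035,0,1,0,0,0,0,-0.035,0,1,0,0,0,0,0,0,1,0,0,0,0,0,0,1]}}

```text
t: 1.77
tool_pos: [0.3996, -0.0441, 0.3839]
tool_rot: [-0.015, -3.141, -0.001]
wrist_force: [0.6, 0.4, 0.1]
gripper_width: 0.002
gripper_force: 0.0
```

Run:
```python
from h import *
print(pose()[0]); im=snap('wrist','w1.png'); np.save('w1T',K('wrist')[2])
cv2.imwrite('pics/w1b.png',cv2.resize(im[:,:,::-1],(800,600),interpolation=cv2.INTER_CUBIC))
```

```text
[ 0.39956846 -0.04405094  0.38385549]
```

View pics/w1b.png

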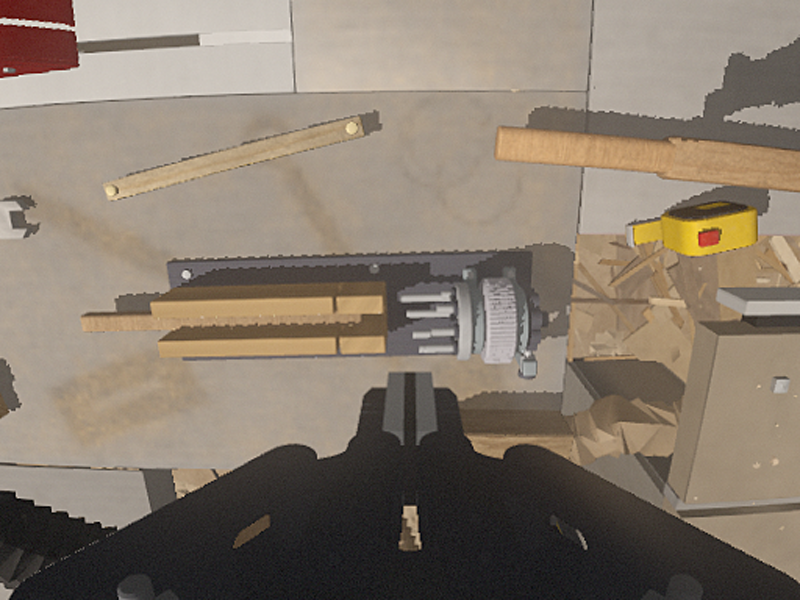

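```bash
cat >> h.py <<'E'
def J(o,yaw,L):  # jig local mm -> world
    L=np.array(L,float).reshape(-1,3)/1000; c,s=np.cos(yaw),np.sin(yaw)
    return L@np.array([[c,s,0],[-s,c,0],[0,0,1]])+[o[0],o[1],0]
E
python3 - <<'E'
from h import *
from scipy.optimize import least_squares
s=.64
obs=[((167,262),(-50,-205,6)),((531,252),(-50,135,6)),((385,283),(-0,0,0))]
a=atz('wrist',(167*s,262*s),.006);b=atz('wrist',(531*s,252*s),.006)
print(a,b,np.linalg.norm(a-b)); d=b-a; yaw=np.arctan2(-d[0],d[1])
c,sn=np.cos(yaw),np.sin(yaw)
m=(a+b)/2; o=m[:2]-np.array([c*-.05-sn*-.035, sn*-.05+c*-.035]); print('o',o,'yaw',yaw)
im=cv2.imread('pics/w1.png'); x0,y0,f=45,150,2.4*1
cr=cv2.resize(im[150:250,45:375],None,fx=2.4,fy=2.4*1.0,interpolation=cv2.INTER_CUBIC)
x0b,y0b,fb=235,170,7
cb=cv2.resize(im[170:245,235:347],None,fx=7,fy=4.6,interpolation=cv2.INTER_CUBIC)
pts=[(-50,-205,6),(-50,135,6),(0,95,86),(0,83,86),(0,107,86),(0,0,18),(-10,0,54),(10,0,54),(-10,-200,54),(10,-200,54)]
def dr(P,col):
  for u,v in proj('wrist',J(o,yaw,P)):
    cv2.circle(cr,(int((u-45)*2.4),int((v-150)*2.4)),2,col,-1)
    cv2.circle(cb,(int((u-235)*7),int((v-170)*4.6)),3,col,-1)
dr(pts,(0,0,255))
th=np.radians(np.arange(0,360,45))
# hypothesis A: longest at -x  (angle 1.571), decreasing over the top
dr([(-24,14,50),(-17,19,67),(0,24,74),(17,29,67),(24,34,50)],(0,255,0))
dr([(-24,19,50),(-17,24,67),(0,29,74),(17,34,67),(24,39,50),(-17,14,33)],(255,0,0))
w=np.zeros((240+345,800,3),np.uint8); w[:240,:cr.shape[1]]=cr[:,:800]; w[240:,:784]=cb
cv2.imwrite('pics/c2.png',w)
E
```

```text
[ 0.4211899 -0.2665775  0.006    ] [0.41451003 0.06872845 0.006     ] 0.3353724811557343
o [ 0.46714292 -0.06293558] yaw 0.019919088301404667
```

View pics/c2.png

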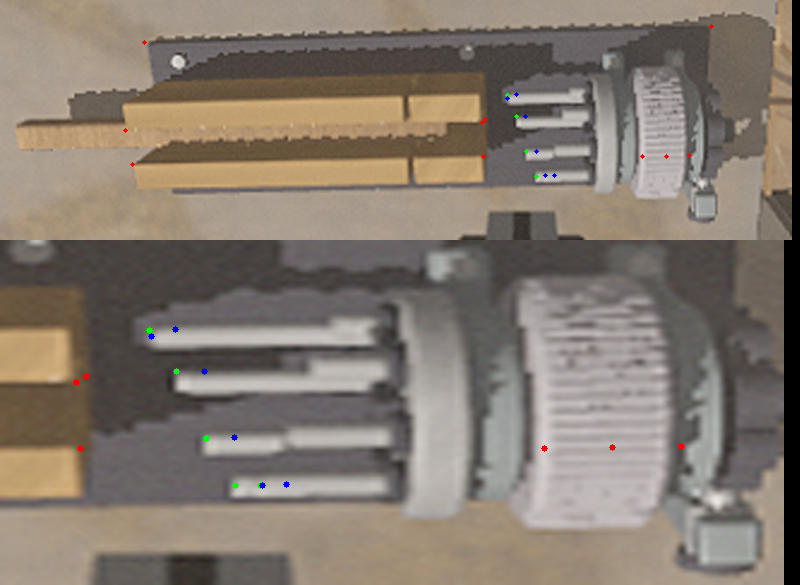

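>>> {"fn": "move_arm", "kwargs": {"moves": [0,0,0,-0.015,0.015,0.02,1,0,0,0,-0.015,0.015,0.03,1,0,0,0,-0.015,0.015,0.03,1,0,0,0,-0.015,0.015,0.03,1,0,0,0,-0.016,0.014,0.03,1,0,0,0,0,0,0.03,1,0,0,0,0,0,0.03,1,0,0,0,0,0,0,1,0,0,0,0,0,0,1]}}

```text
t: 2.57
tool_pos: [0.4751, 0.0326, 0.1829]
tool_rot: [-0.005, -3.137, 0.002]
wrist_force: [0.7, -0.5, 1.5]
gripper_width: 0.002
gripper_force: 0.0
```

Run:
```python
from h import *
p,R=pose();print(p,ctrl.sense()['wrist_force']);im=snap('wrist','w2.png')
o,yaw=np.array([.468,-.065]),.02
plan(J(o,yaw,(10,95,86))[0]+[0,0,.073])
im=im[:,:,::-1].copy()
P=[(0,83,86),(0,107,86),(-10,0,54),(10,0,54),(-10,-200,54),(10,-200,54),(-50,-205,6),(-50,135,6)]
for u,v in proj('wrist',J(o,yaw,P)): cv2.circle(im,(int(u),int(v)),1,(0,0,255),-1)
for u,v in proj('wrist',J(o,yaw,[(-24,14,50),(-17,19,67),(0,24,74),(17,29,67)])): cv2.circle(im,(int(u),int(v)),1,(0,255,0),-1)
cv2.imwrite('pics/w2b.png',cv2.resize(im,(800,600),interpolation=cv2.INTER_CUBIC))
```

```text
[0.47506587 0.03257628 0.18285218] [ 0.65387341 -0.53223046  1.49817174]
shift [ 0.0001 -0.0022  0.0256]
```

View pics/w2b.png

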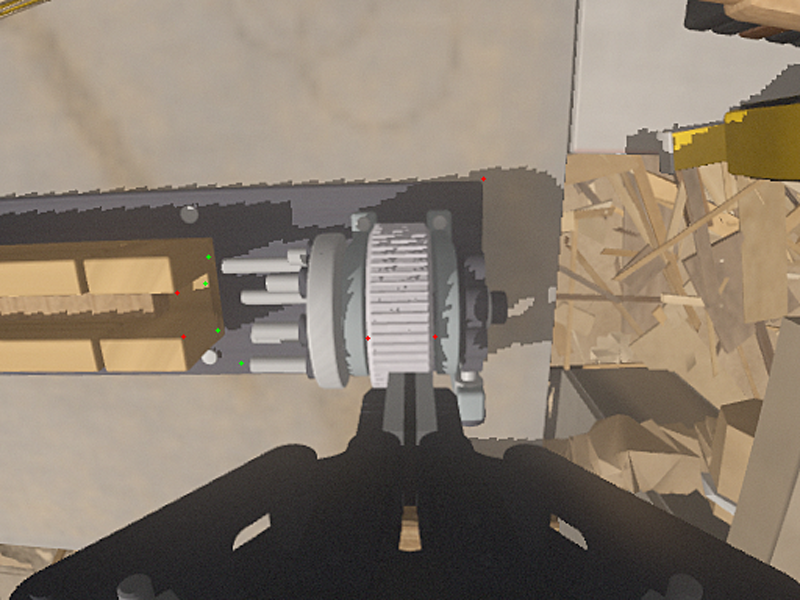

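```bash
cat > t.py <<'E'
from h import *
k,d,_=K('wrist');T1=np.load('w1T.npy');T2=K('wrist')[2]
A=[(150,337),(176,380),(204,442),(232,488),(72,448),(530,447),(668,447)]
B=[(222,265),(242,297),(252,330),(248,365),(183,337),(368,337),(432,337)]
o=np.array([.468,-.065]);yaw=.02
for a,b in zip(A,B):
  pa=(235+a[0]/7,170+(a[1]-240)/4.6);pb=(b[0]*.64,b[1]*.64)
  r=[]
  for p,T in((pa,T1),(pb,T2)):
    q=cv2.undistortPoints(np.array([[p]]),k,d)[0,0]; r.append((T[:3,3],T[:3,:3]@[q[0],q[1],1]))
  (o1,r1),(o2,r2)=r; s=np.linalg.lstsq(np.c_[r1,-r2],o2-o1,rcond=None)[0]
  P=(o1+s[0]*r1+o2+s[1]*r2)/2; e=np.linalg.norm(o1+s[0]*r1-o2-s[1]*r2)
  c,sn=np.cos(yaw),np.sin(yaw); l=np.array([[c,sn],[-sn,c]])@(P[:2]-o)
  print((l*1000).round(1),(P[2]*1000).round(1),'err',(e*1000).round(1))
E
python3 t.py
```

```text
[-19.   15.8] 39.6 err 1.5
[-2.4 20.3] 31.8 err 2.6
[12.8 25.5] 39.8 err 0.7
[18.5 30.5] 64.2 err 0.9
[8.8 0.6] 55.8 err 0.9
[-0.1 82.9] 83.6 err 0.6
[ -2.1 105.8] 90.5 err 0.5
```

>>> {"fn": "move_arm", "kwargs": {"moves": [0,0,0,0,-0.002,0.01,1,0,0,0,0,0,0.008,1,0,0,0,0,0,0.004,1,0,0,0,0,0,0.001,1,0,0,0,0,0,0,1]}}

```text
t: 3.03
tool_pos: [0.4761, 0.0295, 0.1608]
tool_rot: [-0.008, -3.141, -0.0]
wrist_force: [0.1, -0.3, 0.6]
gripper_width: 0.002
gripper_force: 0.0
```

>>> {"fn": "move_arm", "kwargs": {"moves": [0,0,0,0,0,0.001,1,0,0,0,0,0,0,1]}}

```text
t: 3.2
tool_pos: [0.4763, 0.0296, 0.1601]
tool_rot: [0.008, 3.141, 0.0]
wrist_force: [-0.8, -0.2, -0.3]
gripper_width: 0.002
gripper_force: 0.0
```

>>> {"fn": "move_arm", "kwargs": {"moves": [0,0,0,0,0,0.001,1,0,0,0,0,0,0,1]}}

```text
t: 3.37
tool_pos: [0.4762, 0.0296, 0.1589]
tool_rot: [0.007, 3.141, 0.0]
wrist_force: [0.1, -0.4, 0.6]
gripper_width: -0.002
gripper_force: 0.0
```

>>> {"fn": "move_arm", "kwargs": {"moves": [0,0,0,0,0,0.001,1,0,0,0,0,0,0,1]}}

```text
t: 3.53
tool_pos: [0.4766, 0.0296, 0.1583]
tool_rot: [0.007, 3.141, 0.0]
wrist_force: [-0.1, 0.4, 3.5]
gripper_width: -0.0
gripper_force: 1.6
```

>>> {"fn": "move_arm", "kwargs": {"moves": [0,0,0,0,0,0.0007,1,0,0,0,0,0,0,1]}}

```text
t: 3.7
tool_pos: [0.4771, 0.0296, 0.158]
tool_rot: [0.007, 3.14, 0.001]
wrist_force: [0.2, -0.1, 7.2]
gripper_width: -0.001
gripper_force: 3.3
```

Pressing with 7 N; drag toward the robot.

>>> {"fn": "move_arm", "kwargs": {"moves": [0,0,0,0.002,0,0,1,0,0,0,0.002,0,0,1,0,0,0,0.002,0,0,1]}}

```text
t: 3.95
tool_pos: [0.4718, 0.0295, 0.1585]
tool_rot: [0.008, 3.137, 0.001]
wrist_force: [2.3, 0.1, 8.5]
gripper_width: -0.002
gripper_force: 4.0
```

>>> {"fn": "move_arm", "kwargs": {"moves": [0,0,0,0.002,0,0,1,0,0,0,0.002,0,0,1,0,0,0,0.002,0,0,1]}}

```text
t: 4.2
tool_pos: [0.4657, 0.0294, 0.1585]
tool_rot: [0.008, 3.138, 0.001]
wrist_force: [1.5, -1.6, 9.2]
gripper_width: 0.002
gripper_force: 4.5
```

>>> {"fn": "move_arm", "kwargs": {"moves": [0,0,0,0.002,0,0,1,0,0,0,0.002,0,0,1]}}

```text
t: 4.37
tool_pos: [0.4616, 0.0294, 0.1585]
tool_rot: [0.008, 3.138, 0.001]
wrist_force: [1.3, -2.1, 9.3]
gripper_width: 0.0
gripper_force: 4.7
```

>>> {"fn": "move_arm", "kwargs": {"moves": [0,0,0,0.002,0,0,1,0,0,0,0.002,0,0,1,0,0,0,0.002,0,0,1]}}

```text
t: 4.62
tool_pos: [0.4554, 0.0293, 0.1584]
tool_rot: [0.008, 3.139, 0.0]
wrist_force: [-0.6, -1.1, 9.0]
gripper_width: 0.003
gripper_force: 4.6
```

>>> {"fn": "move_arm", "kwargs": {"moves": [0,0,0,0,0,-0.01,1,0,0,0,0,0,-0.03,1,0,0,0,0.005,-0.015,-0.03,1,0,0,0,0.015,-0.015,-0.03,1,0,0,0,0.015,-0.015,-0.02,1,0,0,0,0.015,-0.015,0,1,0,0,0,0,0,0,1,0,0,0,0,0,0,1]}}

```text
t: 5.28
tool_pos: [0.4035, -0.0307, 0.2779]
tool_rot: [0.01, 3.14, 0.003]
wrist_force: [0.7, 0.2, -0.5]
gripper_width: -0.002
gripper_force: 0.0
```

Run:
```python
from h import *
p,R=pose();print(p,ctrl.sense()['wrist_force']);im=snap('wrist','w3.png')
np.save('w3T',K('wrist')[2])
o,yaw=np.array([.468,-.064]),.02
im=im[:,:,::-1].copy()
im=cv2.resize(im,(800,600),interpolation=cv2.INTER_CUBIC)
def dr(P,c):
  for u,v in proj('wrist',J(o,yaw,P))/.64: cv2.circle(im,(int(u),int(v)),2,c,-1)
dr([(0,83,86),(0,107,86),(-10,0,54),(10,0,54)],(0,0,255))
dr([(0,14,26),(17,19,33),(24,24,50),(-17,49,33)],(0,255,0))   # turret 0
dr([(-17,14,33),(0,19,26),(17,24,33),(24,29,50)],(255,0,0)) # turret .785
cv2.imwrite('pics/w3b.png',im)
for s in((18,133),): print('push end raw w1',(45+s[0]/2.4,150+s[1]/2.4))
```

```text
[ 0.40354544 -0.03065941  0.2778533 ] [ 0.69312583  0.15894972 -0.45074818]
push end raw w1 (52.5, 205.41666666666669)
```

View pics/w3b.png

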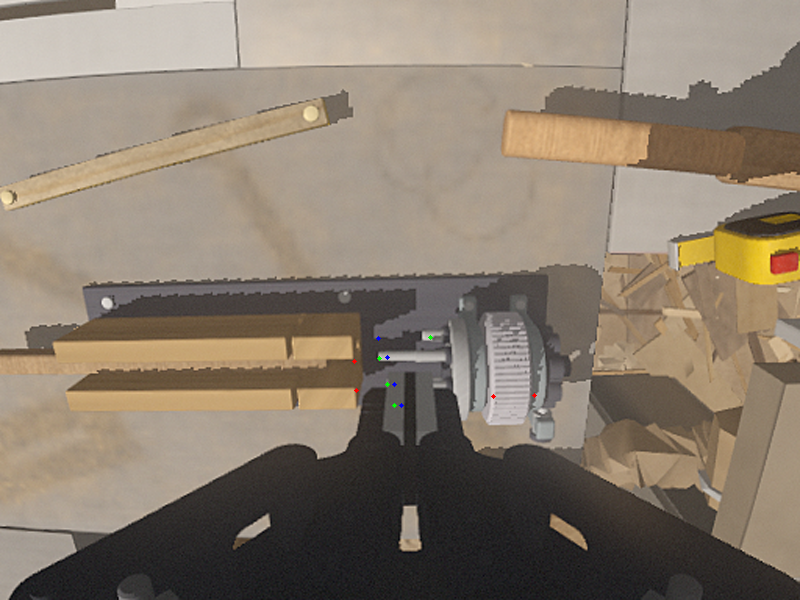

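Run:
```python
from h import *
k,d,_=K('wrist');T=np.load('w1T.npy')
q=cv2.undistortPoints(np.array([[(53.,206.)]]),k,d)[0,0]; r=T[:3,:3]@[q[0],q[1],1]
print(T[:3,3]+r*(.03-T[2,3])/r[2], atz('top',(314,197.4),.03))
print('expected axis x at y=-.34', .468+.275*.02, ctrl.sense()['joint_positions'].round(2))
print(J([.468,-.064],.02,[(0,-300,26),(0,-275,26),(0,-246,26)]))
```

```text
[ 0.47142152 -0.34489452  0.03      ] [ 0.47065828 -0.34861886  0.03      ]
expected axis x at y=-.34 0.47350000000000003 [-0.69 -0.13  0.63  1.98  0.08  1.27  1.48]
[[ 0.4739996  -0.36394     0.026     ]
 [ 0.47349963 -0.338945    0.026     ]
 [ 0.47291967 -0.3099508   0.026     ]]
```

```bash
cat > hose.py <<'E'
from h import *
t=cv2.imread('pics/top1.png').max(2);s=cv2.imread('pics/sc1.png').max(2)
m=s<62; m[:,:255]=0; m[:,345:]=0; m[:110]=0; m[215:]=0
for r in range(135,262,10):
  c0=np.interp(r,[128,150,185,225,250],[255,272,304,340,360])
  xs=[c for c in range(int(c0)-22,int(c0)+22) if t[r,c]<62]
  if not xs: print(r,'none');continue
  c=np.median(xs); o,d=ray('top',(c,r)); hits=[]
  for z in np.arange(.03,.6,.01):
    P=o+d*(z-o[2])/d[2]; u,v=proj('scene',P)[0].astype(int)
    if 0<=u<512 and 0<=v<384 and m[v,u]: hits.append(round(z,2))
  if hits:
    z=np.median(hits);P=o+d*(z-o[2])/d[2];print(r,c,len(xs),hits[0],hits[-1],len(hits),P.round(3))
  else: print(r,c,'nohit')
E
python3 hose.py
```

```text
135 261.0 31 0.03 0.33 28 [ 0.611 -0.173  0.165]
145 275.5 22 0.03 0.34 32 [ 0.578 -0.216  0.185]
155 284.0 21 0.03 0.34 32 [ 0.55  -0.241  0.185]
165 295.0 23 0.04 0.35 25 [ 0.513 -0.271  0.22 ]
175 304.5 22 0.03 0.36 24 [ 0.481 -0.295  0.245]
185 313.5 22 0.04 0.36 22 [ 0.453 -0.319  0.255]
195 324.0 21 0.06 0.37 18 [ 0.422 -0.343  0.285]
205 332.5 22 0.08 0.37 17 [ 0.401 -0.367  0.27 ]
215 342.0 21 0.1 0.38 23 [ 0.381 -0.396  0.25 ]
225 350.5 22 0.12 0.38 22 [ 0.356 -0.417  0.255]
235 357.5 24 0.14 0.39 19 [ 0.331 -0.435  0.26 ]
245 367.5 20 0.15 0.39 13 [ 0.308 -0.461  0.26 ]
255 373.5 16 0.17 0.4 12 [ 0.283 -0.476  0.265]
```

Run:
```python
from h import *
s=cv2.imread('pics/sc1.png')[115:245,240:370]; s=(255*(s/255.)**.5).astype(np.uint8)
s=cv2.resize(s,None,fx=4.5,fy=4.5,interpolation=cv2.INTER_CUBIC)
for r,c,col in((155,284,(0,0,255)),(185,313.5,(0,255,0)),(215,342,(255,0,0)),(245,367,(0,255,255))):
  o,d=ray('top',(c,r))
  for z in np.arange(.05,.42,.05):
    u,v=proj('scene',o+d*(z-o[2])/d[2])[0]; cv2.circle(s,(int((u-240)*4.5),int((v-115)*4.5)),3 if round(z*100)%10 else 6,col,-1)
cv2.imwrite('pics/c4.png',s)
```

```text
(no output)
```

View pics/c4.png

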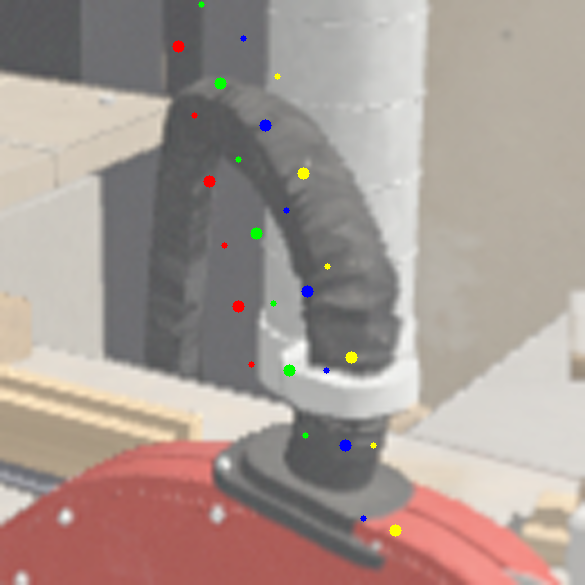

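Run:
```python
from h import *
for uv in [(292,265),(292,285),(330,264),(357,265),(357,290),(365,265),(380,280)]:
  print(uv,[atz('top',uv,z).round(3)[:2] for z in(.05,.15)])
# saw guard in scene: top-left edge of guard
for uv in [(235,243),(262,215),(318,200),(357,240)]:
  print(uv,[ (z,) for z in ()])
for a,b in (((292,275),(235,240)),((330,275),(275,213)),((380,280),(318,212))): print(tri('top',a,'scene',b))
```

```text
(292, 265) [array([ 0.259, -0.291]), array([ 0.253, -0.283])]
(292, 285) [array([ 0.201, -0.295]), array([ 0.199, -0.287])]
(330, 264) [array([ 0.269, -0.403]), array([ 0.262, -0.386])]
(357, 265) [array([ 0.272, -0.483]), array([ 0.264, -0.461])]
(357, 290) [array([ 0.199, -0.486]), array([ 0.197, -0.463])]
(365, 265) [array([ 0.273, -0.507]), array([ 0.266, -0.483])]
(380, 280) [array([ 0.232, -0.553]), array([ 0.228, -0.526])]
(235, 243) []
(262, 215) []
(318, 200) []
(357, 240) []
(array([ 0.22729944, -0.28961514,  0.0625978 ]), np.float64(0.0062296961425375415))
(array([ 0.23753235, -0.39318648,  0.1591386 ]), np.float64(0.017292563544933044))
(array([ 0.22802435, -0.51646464,  0.19673003]), np.float64(0.009099758073074405))
```

```bash
cat > lean.py <<'E'
from h import *
z=np.array([.87*.643,-.5*.643,-.766]);z/=np.linalg.norm(z)
y=np.array([0,1,0])-z[1]*z;y/=np.linalg.norm(y);x=np.cross(y,z);RT=np.c_[x,y,z]
if __name__=='__main__':
  print(RT.round(3))
  for ty in(-.378,-.322):
    tcp=np.array([.472,ty,.024])-.073*z
    G=np.array([[a,b,-c] for a in np.linspace(-.043,.043,15) for b in np.linspace(-.043,.043,15) for c in np.linspace(0,.15,16)])
    P=tcp+G@RT.T
    near=P[(P[:,0]>.43)&(P[:,1]>-.272)]
    cam=tcp+RT@[.075,0,-.069]
    print(ty,'tcp',tcp.round(3),'minz',P[:,2].min().round(3),'over wall',near[:,2].min() if len(near) else None,'cam',cam.round(3))
    a,b=np.array([.528,-.236,.25]),np.array([.445,-.316,.285]);c=np.array([.375,-.393,.27]);e=np.array([.30,-.46,.26])
    H=np.concatenate([p+np.linspace(0,1,30)[:,None]*(q-p) for p,q in((a,b),(b,c),(c,e))])
    A=tcp-z*np.linspace(0,.35,40)[:,None]
    D=np.linalg.norm(H[:,None]-A[None],axis=2);i=np.unravel_index(D.argmin(),D.shape);print('axis-hose',D.min().round(3),H[i[0]].round(3),A[i[1]].round(3))
  plan([.36,-.15,.24],RT)
E
python3 lean.py
```

```text
[[-0.808  0.189  0.559]
 [ 0.     0.947 -0.321]
 [-0.59  -0.259 -0.765]]
-0.378 tcp [ 0.431 -0.355  0.08 ] minz 0.043 over wall None cam [ 0.332 -0.332  0.088]
axis-hose 0.112 [ 0.397 -0.369  0.275] [ 0.341 -0.303  0.203]
-0.322 tcp [ 0.431 -0.299  0.08 ] minz 0.043 over wall 0.06506258951171431 cam [ 0.332 -0.276  0.088]
axis-hose 0.145 [ 0.426 -0.337  0.281] [ 0.351 -0.252  0.19 ]
shift [ 0.0433 -0.1203  0.0373] turn [ 0.3153 -0.6254  0.0978]
```

>>> {"fn": "move_arm", "kwargs": {"moves": [0.0525,-0.1042,0.0163,0,0,0,1,0.0525,-0.1042,0.0163,0,0,0,1,0.0525,-0.1042,0.0163,0,0,0,1,0.0525,-0.1042,0.0163,0,0,0,1,0.0525,-0.1042,0.0163,0,0,0,1,0.0525,-0.1042,0.0163,0,0,0,1,0,0,0,0,0,0,1]}}

```text
t: 5.92
tool_pos: [0.4208, -0.0278, 0.276]
tool_rot: [0.094, 2.756, -0.263]
wrist_force: [-0.9, 0.2, 0.3]
gripper_width: 0.001
gripper_force: 0.0
```

Run:
```python
from lean import *
p,R=pose();print(p,Ro.from_matrix(R.T@RT).as_rotvec().round(3),ctrl.sense()['joint_positions'].round(2))
t=np.array([.431,-.355,.08])-.06*z
plan([.39,-.13,.2]); print()
plan(t); print(t)
```

```text
[ 0.42084188 -0.02782751  0.27603969] [ 0.126 -0.254  0.036] [ 0.02 -0.25 -0.18  2.16  0.26  0.91  1.22]
shift [ 0.0535 -0.0903  0.0785] 
shift [ 0.0674 -0.2787  0.1889] [ 0.3974866  -0.33573942  0.12588989]
```

Run:
```python
from lean import *
plan([.40,-.20,.24])
```

```text
shift [ 0.0273 -0.1647  0.059 ]
```

>>> {"fn": "move_arm", "kwargs": {"moves": [0,0,0,0.005,-0.033,0.012,1,0,0,0,0.005,-0.033,0.012,1,0,0,0,0.005,-0.033,0.012,1,0,0,0,0.005,-0.033,0.012,1,0,0,0,0.006,-0.033,0.012,1,0.042,-0.085,0.012,0,0,0,1,0.042,-0.085,0.012,0,0,0,1,0.042,-0.085,0.012,0,0,0,1,0,0,0,0,0,0,1]}}

```text
t: 6.67
tool_pos: [0.4071, -0.203, 0.2385]
tool_rot: [0.126, 2.579, -0.351]
wrist_force: [-0.7, -0.4, -1.2]
gripper_width: 0.001
gripper_force: 0.0
```

Run:
```python
from lean import *
p,R=pose();print(p,Ro.from_matrix(R.T@RT).as_rotvec().round(3),ctrl.sense()['joint_positions'].round(2))
t=np.array([.431,-.355,.08])-.06*z
plan(t); print(t)
```

```text
[ 0.40714992 -0.20304077  0.23854912] [ 0.05  -0.089  0.006] [ 0.54 -0.25 -0.18  2.31  0.09  0.49  1.76]
shift [ 0.0639 -0.104   0.1245] [ 0.3974866  -0.33573942  0.12588989]
```

>>> {"fn": "move_arm", "kwargs": {"moves": [0,0,0,0.011,-0.017,0.024,1,0,0,0,0.011,-0.017,0.024,1,0,0,0,0.011,-0.018,0.024,1,0,0,0,0.011,-0.018,0.024,1,0,0,0,0,0,0,1]}}

```text
t: 7.08
tool_pos: [0.4059, -0.2947, 0.1516]
tool_rot: [0.122, 2.586, -0.347]
wrist_force: [-0.6, 0.4, -0.4]
gripper_width: -0.004
gripper_force: 0.0
```

Run:
```python
from lean import *
p,R=pose();print(p,Ro.from_matrix(R.T@RT).as_rotvec().round(3),ctrl.sense()['joint_positions'].round(2))
t=np.array([.431,-.355,.08])-.06*z
plan(t); plan([.431,-.355,.08])
```

```text
[ 0.40585066 -0.29469494  0.151619  ] [ 0.054 -0.095  0.009] [ 0.6   0.02 -0.    2.31 -0.23  0.23  2.27]
shift [ 0.0196 -0.0351  0.0283] shift [ 0.0139 -0.0383  0.0879]
```

```bash
cat > tgt.py <<'E'
from h import *
import sys
p,R=pose();z=R[:,2];print('tip now',(p+.073*z).round(4),'z',z.round(3))
tcp=np.array([float(a) for a in sys.argv[1:4]])-.073*z
a,b=np.array([.528,-.236,.25]),np.array([.445,-.316,.285]);c=np.array([.375,-.393,.27]);e=np.array([.30,-.46,.26])
H=np.concatenate([p_+np.linspace(0,1,30)[:,None]*(q-p_) for p_,q in((a,b),(b,c),(c,e))])
A=tcp-z*np.linspace(0,.35,40)[:,None]
print('hose',np.linalg.norm(H[:,None]-A[None],axis=2).min().round(3),'tcp',tcp.round(4));plan(tcp)
E
python3 tgt.py .472 -.378 .024;  python3 tgt.py .472 -.375 .05
```

```text
tip now [ 0.4415 -0.3143  0.091 ] z [ 0.489 -0.269 -0.83 ]
hose 0.086 tcp [ 0.4363 -0.3584  0.0846]
shift [ 0.0069 -0.0418  0.0876] tip now [ 0.4415 -0.3143  0.091 ] z [ 0.489 -0.269 -0.83 ]
hose 0.074 tcp [ 0.4363 -0.3554  0.1106]
shift [-0.0063 -0.0447  0.0653]
```

>>> {"fn": "move_arm", "kwargs": {"moves": [0,0,0,0,-0.021,0,1,0,0,0,0.002,-0.02,0.01,1,0,0,0,0.002,0,0.025,1,0,0,0,0,0,0,1]}}

```text
t: 7.42
tool_pos: [0.4161, -0.3412, 0.1314]
tool_rot: [0.121, 2.581, -0.345]
wrist_force: [-0.2, 2.2, -0.2]
gripper_width: -0.003
gripper_force: 0.0
```

```bash
python3 tgt.py .472 -.375 .025
python3 - <<'E'
from h import *
print(ctrl.sense()['joint_positions'].round(2))
im=snap('wrist','w4.png')
cv2.imwrite('pics/w4b.png',cv2.resize(im[:,:,::-1],(800,600),interpolation=cv2.INTER_CUBIC))
E
```

```text
tip now [ 0.4521 -0.3607  0.071 ] z [ 0.493 -0.267 -0.828]
hose 0.088 tcp [ 0.436  -0.3555  0.0854]
shift [ 0.0064 -0.0006  0.0517] [ 0.68  0.14 -0.    2.24 -0.54  0.2   2.66]
```

View pics/w4b.png

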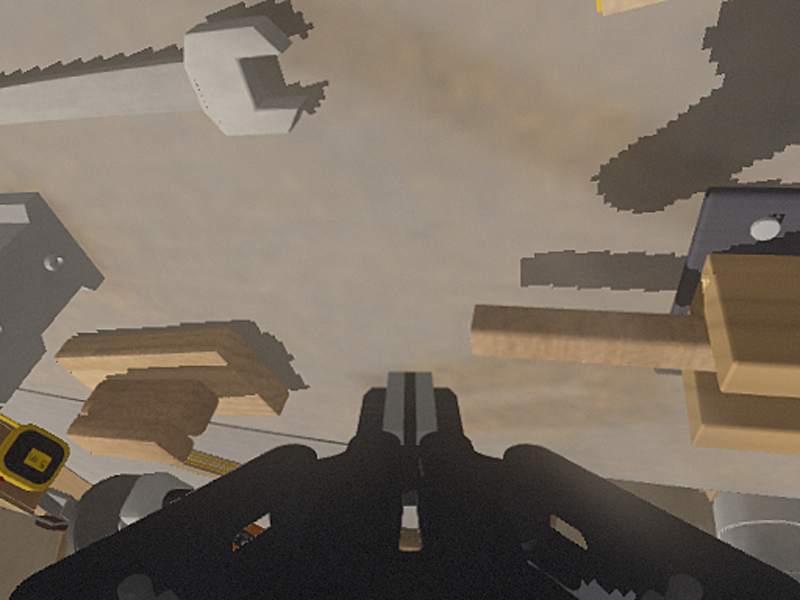

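Run:
```python
from h import *
for uv,z in(((472,306),.034),((473,352),.034),((472,354),.018)): print(atz('wrist',(uv[0]*.64,uv[1]*.64),z).round(4))
```

```text
[ 0.4483 -0.344   0.034 ]
[ 0.4752 -0.3452  0.034 ]
[ 0.4985 -0.3493  0.018 ]
```

>>> {"fn": "move_arm", "kwargs": {"moves": [0,0,0,0.003,0,0.025,1,0,0,0,0.003,0,0.025,1,0,0,0,0,0,0,1]}}

```text
t: 7.72
tool_pos: [0.4356, -0.3527, 0.0866]
tool_rot: [0.119, 2.581, -0.343]
wrist_force: [-1.0, -0.4, 0.3]
gripper_width: 0.002
gripper_force: 0.0
```

```bash
python3 tgt.py .472 -.35 .025
```

```text
tip now [ 0.4717 -0.3721  0.0262] z [ 0.494 -0.265 -0.828]
hose 0.104 tcp [ 0.436  -0.3306  0.0855]
shift [ 0.0007  0.0216 -0.0047]
```

>>> {"fn": "move_arm", "kwargs": {"moves": [0,0,0,0.002,0.0048,-0.0013,1,0,0,0,0.001,0.0048,-0.0013,1,0,0,0,0,0.0029,-0.0008,1,0,0,0,0,0.0029,-0.0008,1,0,0,0,0,0.0029,-0.0008,1,0,0,0,0,0.0029,-0.0008,1,0,0,0,0,0.0029,-0.0008,1]}}

```text
t: 8.3
tool_pos: [0.4331, -0.3295, 0.0891]
tool_rot: [0.121, 2.576, -0.351]
wrist_force: [0.1, -0.4, 1.1]
gripper_width: 0.002
gripper_force: 0.3
```

```bash
python3 tgt.py .468 -.322 .025
```

```text
tip now [ 0.4694 -0.3493  0.0289] z [ 0.497 -0.272 -0.824]
hose 0.125 tcp [ 0.4317 -0.3021  0.0852]
shift [ 0.0036  0.027  -0.0049]
```

>>> {"fn": "move_arm", "kwargs": {"moves": [0,0,0,0.0004,0.003,-0.0005,1,0,0,0,0.0004,0.003,-0.0005,1,0,0,0,0.0004,0.003,-0.0005,1,0,0,0,0.0004,0.003,-0.0005,1,0,0,0,0.0004,0.003,-0.0005,1,0,0,0,0.0004,0.003,-0.0005,1]}}

```text
t: 8.8
tool_pos: [0.4321, -0.3113, 0.0854]
tool_rot: [0.122, 2.577, -0.35]
wrist_force: [0.4, -0.6, 0.0]
gripper_width: 0.005
gripper_force: 0.5
```

Run:
```python
from h import *
p,R=pose();print('tip',(p+.073*R[:,2]).round(4))
im=snap('wrist','w5.png')
cv2.imwrite('pics/w5b.png',cv2.resize(im[130:330,180:512,::-1],None,fx=2.4,fy=2.4,interpolation=cv2.INTER_CUBIC))
```

```text
tip [ 0.4682 -0.3311  0.0252]
```

View pics/w5b.png

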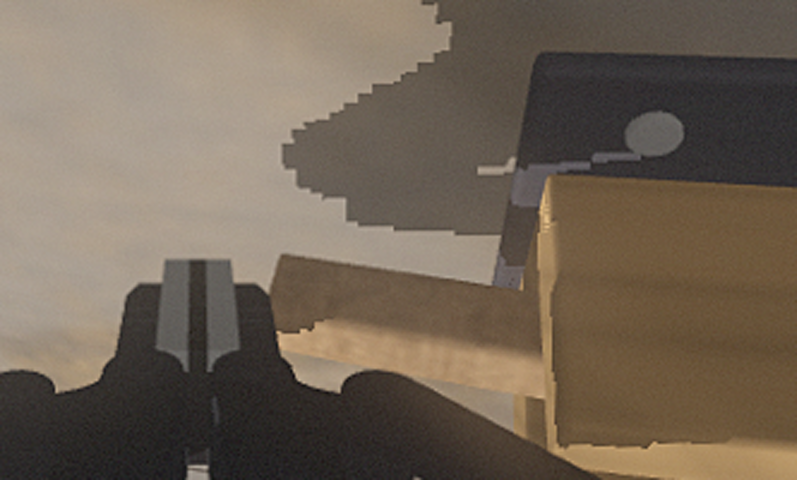

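Run:
```python
from h import *
for c in((283,255),(276,345)):
  print([atz('wrist',(180+c[0]/2.4,130+c[1]/2.4),z).round(4) for z in(.018,.034)])
```

```text
[array([ 0.4588, -0.312 ,  0.018 ]), array([ 0.4352, -0.3078,  0.034 ])]
[array([ 0.4963, -0.3163,  0.018 ]), array([ 0.4656, -0.3113,  0.034 ])]
```

>>> {"fn": "move_arm", "kwargs": {"moves": [0,0,0,0.0002,0.002,-0.0005,1,0,0,0,0.0002,0.002,-0.0005,1]}}

```text
t: 9.02
tool_pos: [0.4319, -0.3074, 0.0853]
tool_rot: [0.122, 2.576, -0.35]
wrist_force: [0.7, -1.3, 1.5]
gripper_width: 0.002
gripper_force: 0.6
```

>>> {"fn": "move_arm", "kwargs": {"moves": [0,0,0,0.0001,0.0015,-0.0004,1,0,0,0,0,0,0,1]}}

```text
t: 9.18
tool_pos: [0.4319, -0.3055, 0.0852]
tool_rot: [0.121, 2.577, -0.35]
wrist_force: [0.1, 0.2, 0.9]
gripper_width: -0.002
gripper_force: 0.5
```

>>> {"fn": "move_arm", "kwargs": {"moves": [0,0,0,0.0001,0.0015,-0.0004,1,0,0,0,0,0,0,1]}}

```text
t: 9.35
tool_pos: [0.4318, -0.3041, 0.0852]
tool_rot: [0.122, 2.577, -0.35]
wrist_force: [0.3, -1.9, 1.2]
gripper_width: 0.001
gripper_force: 0.6
```

>>> {"fn": "move_arm", "kwargs": {"moves": [0,0,0,0.0001,0.0015,-0.0004,1,0,0,0,0,0,0,1]}}

```text
t: 9.52
tool_pos: [0.4317, -0.3025, 0.0851]
tool_rot: [0.122, 2.577, -0.35]
wrist_force: [-0.9, -1.0, 1.2]
gripper_width: 0.002
gripper_force: 0.7
```

>>> {"fn": "move_arm", "kwargs": {"moves": [0,0,0,0.0001,0.001,-0.0003,1,0,0,0,0,0,0,1]}}

```text
t: 9.68
tool_pos: [0.4317, -0.3015, 0.0851]
tool_rot: [0.122, 2.577, -0.35]
wrist_force: [0.7, -1.4, 2.2]
gripper_width: 0.0
gripper_force: 0.7
```

>>> {"fn": "move_arm", "kwargs": {"moves": [0,0,0,0.0001,0.001,-0.0003,1,0,0,0,0,0,0,1]}}

```text
t: 9.85
tool_pos: [0.4316, -0.3005, 0.085]
tool_rot: [0.122, 2.577, -0.35]
wrist_force: [-0.3, -1.9, 0.9]
gripper_width: 0.001
gripper_force: 0.8
```

Run:
```python
from h import *
p,R=pose();print('tip',(p+.073*R[:,2]).round(4))
a=cv2.cvtColor(cv2.imread('pics/w5.png'),6);b=cv2.cvtColor(snap('wrist','w6.png')[:,:,::-1].copy(),6)
def tm(x0,y0,w,h,m=40):
  t=a[y0:y0+h,x0:x0+w];s=b[y0-m//2:y0+h+m//2,x0-m:min(512,x0+w+m)]
  r=cv2.matchTemplate(s,t,cv2.TM_CCOEFF_NORMED);_,v,_,l=cv2.minMaxLoc(r);print((x0,y0),'shift',l[0]-m,l[1]-m//2,round(v,3))
tm(305,238,70,45)   # stick incl. top edge & texture
tm(297,236,25,30)   # stick end corner
tm(425,165,50,45)   # bolt on plate
tm(395,195,30,40)   # wall corner
```

```text
tip [ 0.4678 -0.3203  0.0248]
(305, 238) shift -2 1 0.923
(297, 236) shift 1 1 0.913
(425, 165) shift -29 0 0.911
(395, 195) shift -26 5 0.696
```

Run:
```python
from h import *
k,d,T=K('wrist');T=T.copy();T[:3,3]+=[.0005,-.0108,.0004]
def at(c,z):
  q=cv2.undistortPoints(np.array([[(180+c[0]/2.4,130+c[1]/2.4)]]),k,d)[0,0];r=T[:3,:3]@[q[0],q[1],1];return (T[:3,3]+r*(z-T[2,3])/r[2]).round(4)
print('plate corner(-50,-205)',at((537,55),.006),'wall corner (?, -200,54)',at((550,177),.054),at((553,440),.054))
print('end',at((283,255),.018),at((276,300),.018),at((276,345),.034),at((276,330),.034))
print(J([.468,-.064],.02,[(-50,-205,6),(-24,-200,54),(0,-246,34)]).round(4))
```

```text
plate corner(-50,-205) [ 0.4161 -0.2718  0.006 ] wall corner (?, -200,54) [ 0.3896 -0.2777  0.054 ] [ 0.4466 -0.267   0.054 ]
end [ 0.4592 -0.3128  0.018 ] [ 0.4765 -0.3156  0.018 ] [ 0.4661 -0.3121  0.034 ] [ 0.4603 -0.3117  0.034 ]
[[ 0.4221 -0.27    0.006 ]
 [ 0.448  -0.2644  0.054 ]
 [ 0.4729 -0.31    0.034 ]]
```

Run:
```python
from h import *
k,d,T=K('wrist');p,R=pose();C=np.eye(4);C[:3,:3]=R.T@T[:3,:3];C[:3,3]=R.T@(T[:3,3]-p)
def cam(pos,rv):
  Rm=Ro.from_rotvec(rv).as_matrix();M=np.eye(4);M[:3,:3]=Rm@C[:3,:3];M[:3,3]=Rm@C[:3,3]+pos;return M
def at(M,uv,z):
  q=cv2.undistortPoints(np.array([[uv]],float),k,d)[0,0];r=M[:3,:3]@[q[0],q[1],1];return (M[:3,3]+r*(z-M[2,3])/r[2]).round(4)
M2=cam(np.array([.47507,.03258,.18285]),[-.005,-3.137,.002])
print('w2 stick stop end',at(M2,(152*.64,305*.64),.034),'wall end',at(M2,(183*.64,337*.64),.054))
M1=cam(np.array([.39957,-.04405,.38386]),[-.015,-3.141,-.001])
print('w1 stop end',at(M1,(45+445/2.4,150+130/2.4),.034),'push end',at(M1,(53,206),.034),at(M1,(45+17/2.4,150+125/2.4),.018),'wall end y=-200',at(M1,(45+130/2.4,150+165/2.4),.054))
# now: top view stick visible?
t0=cv2.imread('pics/top1.png').astype(int);t1=snap('top','top2.png')[:,:,::-1].astype(int)
D=np.abs(t1-t0).sum(2)
for r in range(188,201,2): print(r,''.join('#' if x>60 else '.' for x in D[r,215:335]))
```

```text
w2 stick stop end [ 0.4668 -0.0867  0.034 ] wall end [ 0.4751 -0.064   0.054 ]
w1 stop end [ 0.4674 -0.0872  0.034 ] push end [ 0.4684 -0.3436  0.034 ] [ 0.4678 -0.3553  0.018 ] wall end y=-200 [ 0.4803 -0.2657  0.054 ]
188 .################.......................................................................................................
190 .########################################...............................................................................
192 ###############......##..##############################.###.............................................................
194 ................##########...........................#....##..####......................................................
196 ##.##.....................................#...........................................######............................
198 #####..................................................................##########..###########..........................
200 #...............................................................#########.########.#..##..#..######.....................
```

Run:
```python
from h import *
t0=cv2.imread('pics/top1.png');t1=cv2.imread('pics/top2.png')
ys=np.arange(-40,32,3)
for x in(2,5):
  uv=proj('top',J([.468,-.064],.02,[(x,y,34) for y in ys])).round().astype(int)
  for n,t in(('0',t0),('1',t1)): print(x,n,[f"{y}:{t[v,u][2]},{t[v,u][0]}" for y,(u,v) in zip(ys,uv)])
```

```text
2 0 ['-40:103,59', '-37:109,63', '-34:105,60', '-31:107,61', '-28:103,59', '-25:107,62', '-22:72,38', '-19:69,37', '-16:70,36', '-13:69,37', '-10:69,37', '-7:69,34', '-4:62,37', '-1:30,35', '2:34,39', '5:34,36', '8:33,36', '11:33,35', '14:31,35', '17:30,32', '20:28,30', '23:28,30', '26:38,38', '29:67,69']
2 1 ['-40:153,92', '-37:155,94', '-34:152,90', '-31:155,94', '-28:151,91', '-25:150,90', '-22:151,91', '-19:155,95', '-16:154,93', '-13:149,88', '-10:150,89', '-7:155,94', '-4:153,93', '-1:150,90', '2:149,89', '5:147,89', '8:147,88', '11:149,88', '14:147,87', '17:155,92', '20:48,41', '23:37,40', '26:40,41', '29:69,71']
5 0 ['-40:68,36', '-37:68,36', '-34:66,35', '-31:66,35', '-28:67,36', '-25:62,35', '-22:70,37', '-19:70,37', '-16:68,35', '-13:69,37', '-10:71,38', '-7:71,37', '-4:62,35', '-1:31,36', '2:36,38', '5:33,36', '8:33,36', '11:33,37', '14:32,33', '17:31,33', '20:60,63', '23:59,62', '26:58,60', '29:69,73']
5 1 ['-40:156,95', '-37:158,97', '-34:152,89', '-31:153,94', '-28:150,92', '-25:149,91', '-22:151,92', '-19:152,91', '-16:152,93', '-13:149,89', '-10:152,90', '-7:154,93', '-4:150,90', '-1:148,88', '2:150,89', '5:148,89', '8:147,88', '11:149,89', '14:144,85', '17:152,88', '20:54,54', '23:60,64', '26:62,65', '29:73,76']
```

Run:
```python
from h import *
t0=cv2.imread('pics/top1.png');t1=cv2.imread('pics/top2.png')
xs=np.arange(-24,25,1.5)
for y in(-190,-150,-100,-60,-30,-10,3,8,13):
  P=proj('top',J([.468,-.064],.02,[(x,y,34) for x in xs])).astype(np.float32)
  for n,t in(('0',t0),('1',t1)):
    g=cv2.remap(t,P[None,:,0],P[None,:,1],cv2.INTER_LINEAR)[0]
    print(y,n,' '.join(str(v) for v in g[:,2]))
print(xs)
```

```text
-190 0 126 150 158 160 155 151 149 150 155 159 156 154 151 148 150 151 143 136 117 95 80 66 68 80 101 129 147 153 155 152 150 150 149
-190 1 53 47 43 39 36 37 42 62 111 153 162 169 166 164 164 164 155 146 125 102 85 70 72 83 105 133 151 158 161 158 155 154 153
-150 0 107 141 150 157 156 155 153 152 153 155 154 152 150 148 148 149 143 125 106 83 64 62 60 97 132 145 156 157 156 155 154 155 157
-150 1 111 146 155 163 162 160 159 159 157 154 153 154 155 157 159 160 158 150 140 116 94 77 59 98 135 149 161 162 161 160 159 160 162
-100 0 110 140 153 158 159 158 157 158 156 151 147 144 142 143 144 146 147 128 109 89 67 62 60 89 131 152 160 162 160 158 157 158 160
-100 1 113 144 157 163 164 163 163 163 158 143 133 132 134 145 153 154 155 155 154 161 167 148 124 128 142 155 164 167 165 163 163 164 166
-60 0 137 150 163 162 161 160 158 158 158 153 148 144 141 141 143 136 119 101 82 68 66 63 61 61 104 150 157 164 163 161 160 160 156
-60 1 141 155 168 167 166 165 164 165 166 149 128 120 120 128 143 151 152 153 152 153 156 154 131 111 130 150 159 169 168 165 165 165 161
-30 0 110 145 153 161 160 1
[... 659 characters left out ...]
 144 149 149 150 151 149 141 129 104 80 67 57 63 70 71 71 71
8 0 55 62 68 70 71 73 71 61 52 43 34 34 33 33 34 34 33 33 33 34 35 34 33 39 54 65 68 71 71 71 71 72 71
8 1 37 37 36 36 36 36 36 37 37 35 34 40 47 80 114 130 143 146 147 148 149 154 163 158 138 116 89 69 70 72 73 75 74
13 0 67 76 81 83 76 60 47 39 33 32 30 31 31 31 31 32 32 32 32 32 32 37 43 51 61 66 69 70 70 70 71 71 71
13 1 35 35 35 35 35 36 36 35 36 38 41 49 58 85 110 126 141 145 148 147 147 150 156 145 127 106 82 68 70 72 73 74 73
[-24.  -22.5 -21.  -19.5 -18.  -16.5 -15.  -13.5 -12.  -10.5  -9.   -7.5
  -6.   -4.5  -3.   -1.5   0.    1.5   3.    4.5   6.    7.5   9.   10.5
  12.   13.5  15.   16.5  18.   19.5  21.   22.5  24. ]
```

>>> {"fn": "move_arm", "kwargs": {"moves": [0,0,0,0,-0.005,0,1,0,0,0,0,-0.01,0,1,0,0,0,0,-0.015,0,1,0,0,0,0,-0.005,-0.02,1,0,0,0,0,0,-0.04,1,0,0,0,0,0,-0.02,1]}}

```text
t: 10.45
tool_pos: [0.3873, -0.3145, 0.1559]
tool_rot: [0.124, 2.578, -0.35]
wrist_force: [1.1, 0.4, 0.2]
gripper_width: -0.001
gripper_force: 0.0
```

```bash
cat > top.py <<'E'
from h import *
import sys
t=snap('top',sys.argv[1])[:,:,::-1].copy()
ys=np.arange(-10,30,2)
for x in(-1,2,5):
  P=proj('top',J([.468,-.064],.02,[(x,y,34) for y in ys])).astype(np.float32); g=cv2.remap(t,P[None,:,0],P[None,:,1],cv2.INTER_LINEAR)[0]
  print('x',x,' '.join(f'{y}:{v}' for y,v in zip(ys,g[:,2])))
xs=np.arange(-12,18,1.5)
for y in(-190,-100,-30,3,10):
  P=proj('top',J([.468,-.064],.02,[(x,y,34) for x in xs])).astype(np.float32); g=cv2.remap(t,P[None,:,0],P[None,:,1],cv2.INTER_LINEAR)[0]
  print('y',y,' '.join(f'{v}' for v in g[:,2]))
E
python3 top.py top3.png; python3 tgt.py .42 -.3 .15; python3 -c "
from h import *
print(ctrl.sense()['joint_positions'].round(2))"
```

```text
x -1 -10:144 -8:148 -6:148 -4:146 -2:143 0:142 2:142 4:142 6:142 8:141 10:141 12:141 14:141 16:144 18:134 20:104 22:77 24:61 26:62 28:62
x 2 -10:146 -8:150 -6:151 -4:149 -2:146 0:145 2:145 4:146 6:146 8:146 10:145 12:145 14:144 16:146 18:133 20:89 22:58 24:35 26:37 28:49
x 5 -10:142 -8:143 -6:142 -4:140 -2:141 0:144 2:149 4:141 6:139 8:149 10:150 12:149 14:146 16:148 18:139 20:90 22:63 24:51 26:55 28:62
y -190 158 162 162 162 161 160 161 163 153 143 123 100 83 68 70 82 104 132 150 157
y -100 156 141 134 139 144 150 155 155 154 134 114 92 68 63 61 92 134 156 164 166
y -30 162 156 141 124 125 134 142 148 152 152 146 130 112 89 72 85 99 123 147 155
y 3 30 36 42 68 99 118 133 141 144 146 146 146 147 139 117 92 59 30 46 60
y 10 36 42 51 70 91 112 133 139 144 145 146 149 153 139 116 94 72 62 67 72
tip now [ 0.4237 -0.3341  0.0983] z [ 0.497 -0.273 -0.824]
hose 0.098 tcp [ 0.3837 -0.28    0.2101]
shift [-0.0232  0.0206 -0.0538] [ 0.54 -0.01  0.13  2.32 -0.4   0.25  2.5 ]
```

```bash
cat > up.py <<'E'
from h import *
c,s=np.cos(.02),np.sin(.02)
RU=np.array([[-s,c,0],[c,s,0],[0,0,-1.]])
E
python3 - <<'E'
from up import *
plan([.41,-.17,.24],RU)
E
```

```text
shift [-0.0593  0.1238 -0.0954] turn [0.2066 0.6247 1.4085]
```

>>> {"fn": "move_arm", "kwargs": {"moves": [0,0,0,-0.012,0.025,-0.019,1,0,0,0,-0.012,0.025,-0.019,1,0,0,0,-0.012,0.025,-0.019,1,0,0,0,-0.012,0.025,-0.019,1,0,0,0,-0.012,0.024,-0.019,1,0.0159,0.048,0.1083,0,0,0,1,0.0159,0.048,0.1083,0,0,0,1,0.0159,0.048,0.1083,0,0,0,1,0.0159,0.048,0.1083,0,0,0,1,0.0159,0.048,0.1083,0,0,0,1]}}

```text
t: 11.33
tool_pos: [0.4087, -0.2003, 0.2223]
tool_rot: [0.918, 2.623, -0.226]
wrist_force: [-1.3, -0.5, 0.1]
gripper_width: 0.001
gripper_force: 0.0
```

>>> {"fn": "move_arm", "kwargs": {"moves": [0.0159,0.048,0.1083,0,0,0,1,0.0159,0.048,0.1083,0,0,0,1,0.0159,0.048,0.1083,0,0,0,1,0.0159,0.048,0.1083,0,0,0,1,0.0159,0.048,0.1083,0,0,0,1,0.0159,0.048,0.1083,0,0,0,1,0.0159,0.048,0.1083,0,0,0,1,0.0159,0.048,0.1083,0,0,0,1,0,0,0,0,0,0,1]}}

```text
t: 12.08
tool_pos: [0.4088, -0.2016, 0.2218]
tool_rot: [-2.195, -2.239, -0.023]
wrist_force: [-0.5, 0.2, -0.4]
gripper_width: -0.003
gripper_force: 0.0
```

Run:
```python
from up import *
print(pose()[0],ctrl.sense()['joint_positions'].round(2));plan(J([.468,-.064],.02,(0,8,46))[0]+[0,0,.073+.03],RU)
```

```text
[ 0.40882897 -0.20161724  0.221849  ] [ 1.32  0.19 -1.    1.9   0.16  1.15  0.28]
shift [0.1434 0.0614 0.0753] turn [ 0.0066 -0.014  -0.0002]
```

>>> {"fn": "move_arm", "kwargs": {"moves": [0.0066,-0.014,0,0.029,0.0123,0.008,1,0,0,0,0.029,0.0123,0.012,1,0,0,0,0.029,0.0123,0.018,1,0,0,0,0.029,0.0123,0.018,1,0,0,0,0.027,0.012,0.018,1,0,0,0,0,0,0,1,0,0,0,0,0,0,1]}}

```text
t: 12.67
tool_pos: [0.466, -0.0533, 0.1473]
tool_rot: [2.179, 2.26, -0.004]
wrist_force: [0.7, -0.1, -0.0]
gripper_width: 0.001
gripper_force: 0.0
```

Run:
```python
from up import *
print(pose()[0],ctrl.sense()['wrist_force']);plan(J([.468,-.064],.02,(0,8,46))[0]+[0,0,.073],RU)
# where does wrist cam see finger tip vs slot: sample colour profile
im=snap('wrist','w7.png')
print(proj('wrist',J([.468,-.064],.02,[(0,20,44),(10,0,54),(-10,0,54),(10,-60,54),(-10,-60,54),(0,8,46)])).round(0).tolist())
```

```text
[ 0.46598609 -0.05329775  0.14732409] [ 0.72176197 -0.13059486 -0.01523293]
shift [-0.0027  0.0018  0.0283] turn [-0.      0.0033  0.0161]
[[264.0, 212.0], [281.0, 252.0], [246.0, 251.0], [278.0, 337.0], [246.0, 337.0], [264.0, 233.0]]
```

>>> {"fn": "move_arm", "kwargs": {"moves": [0,0,0.016,-0.002,0.001,0.012,1,0,0,0,0,0,0.008,1,0,0,0,0,0,0.004,1,0,0,0,0,0,0.002,1,0,0,0,0,0,0,1]}}

```text
t: 13.13
tool_pos: [0.4671, -0.0588, 0.122]
tool_rot: [2.207, 2.23, -0.005]
wrist_force: [0.1, 1.0, -0.0]
gripper_width: -0.002
gripper_force: 0.0
```

>>> {"fn": "move_arm", "kwargs": {"moves": [0,0,0,0,0,0.001,1,0,0,0,0,0,0,1]}}

```text
t: 13.3
tool_pos: [0.4676, -0.0584, 0.1214]
tool_rot: [2.207, 2.23, -0.004]
wrist_force: [-0.8, 0.8, -0.5]
gripper_width: 0.002
gripper_force: 0.0
```

>>> {"fn": "move_arm", "kwargs": {"moves": [0,0,0,0,0,0.001,1,0,0,0,0,0,0,1]}}

```text
t: 13.47
tool_pos: [0.4675, -0.0583, 0.1202]
tool_rot: [2.207, 2.23, -0.004]
wrist_force: [-0.1, 0.5, -0.5]
gripper_width: -0.001
gripper_force: 0.0
```

>>> {"fn": "move_arm", "kwargs": {"moves": [0,0,0,0,0,0.001,1,0,0,0,0,0,0,1]}}

```text
t: 13.63
tool_pos: [0.4675, -0.0582, 0.1191]
tool_rot: [2.207, 2.231, -0.004]
wrist_force: [-0.3, -1.0, -0.4]
gripper_width: -0.002
gripper_force: 0.0
```

>>> {"fn": "move_arm", "kwargs": {"moves": [0,0,0,0,0,0.0008,1,0,0,0,0,0,0,1]}}

```text
t: 13.8
tool_pos: [0.4674, -0.0582, 0.1182]
tool_rot: [2.207, 2.231, -0.004]
wrist_force: [-0.4, -0.3, -0.2]
gripper_width: 0.002
gripper_force: 0.1
```

>>> {"fn": "move_arm", "kwargs": {"moves": [0,0,0,0,0,0.0008,1,0,0,0,0,0,0,1]}}

```text
t: 13.97
tool_pos: [0.4678, -0.0582, 0.1178]
tool_rot: [2.206, 2.23, -0.004]
wrist_force: [-1.2, 0.2, 4.2]
gripper_width: -0.0
gripper_force: 1.9
```

>>> {"fn": "move_arm", "kwargs": {"moves": [0,0,0,-0.0015,0,0,1,0,0,0,-0.0015,0,0,1]}}

```text
t: 14.13
tool_pos: [0.4678, -0.0594, 0.1178]
tool_rot: [2.206, 2.233, -0.001]
wrist_force: [-0.4, 9.5, 2.8]
gripper_width: -0.001
gripper_force: 6.0
```

```bash
python3 top.py top4.png
```

```text
x -1 -10:167 -8:166 -6:166 -4:165 -2:165 0:164 2:163 4:162 6:161 8:160 10:159 12:158 14:157 16:157 18:156 20:155 22:154 24:152 26:150 28:149
x 2 -10:167 -8:166 -6:166 -4:165 -2:165 0:164 2:163 4:162 6:161 8:161 10:160 12:159 14:158 16:157 18:156 20:155 22:154 24:153 26:151 28:150
x 5 -10:167 -8:166 -6:166 -4:165 -2:165 0:164 2:164 4:163 6:162 8:162 10:160 12:159 14:158 16:157 18:156 20:155 22:155 24:154 26:152 28:151
y -190 156 160 161 162 161 160 161 161 152 142 122 99 83 68 70 82 103 131 149 155
y -100 155 140 132 135 139 146 151 152 152 133 114 92 68 64 61 91 133 155 163 165
y -30 166 166 166 166 166 166 166 165 165 165 165 165 165 165 164 164 163 163 163 163
y 3 162 162 162 162 162 163 163 163 163 163 163 163 164 164 164 164 164 165 164 164
y 10 158 159 159 159 159 159 160 159 159 160 160 160 160 161 161 161 162 162 162 162
```

>>> {"fn": "move_arm", "kwargs": {"moves": [0,0,0,0.001,0,-0.005,1,0,0,0,0.006,0,0,1,0,0,0,0.005,0,0,1,0,0,0,0,0,0.004,1,0,0,0,0,0,0,1]}}

```text
t: 14.6
tool_pos: [0.4674, -0.0487, 0.1181]
tool_rot: [2.206, 2.231, -0.004]
wrist_force: [0.8, 2.4, 2.2]
gripper_width: -0.002
gripper_force: 1.2
```

>>> {"fn": "move_arm", "kwargs": {"moves": [0,0,0,0,0,0.0008,1,0,0,0,0,0,0,1]}}

```text
t: 14.77
tool_pos: [0.4677, -0.0489, 0.1178]
tool_rot: [2.206, 2.231, -0.003]
wrist_force: [-0.4, 3.2, 5.8]
gripper_width: -0.0
gripper_force: 2.7
```

>>> {"fn": "move_arm", "kwargs": {"moves": [0,0,0,0,0,0.0007,1,0,0,0,0,0,0,1]}}

```text
t: 14.93
tool_pos: [0.468, -0.0488, 0.1176]
tool_rot: [2.206, 2.23, -0.003]
wrist_force: [-2.2, 2.8, 10.3]
gripper_width: -0.002
gripper_force: 5.0
```

>>> {"fn": "move_arm", "kwargs": {"moves": [0,0,0,-0.001,0,0,1,0,0,0,-0.001,0,0,1]}}

```text
t: 15.1
tool_pos: [0.468, -0.0501, 0.1176]
tool_rot: [2.206, 2.232, -0.002]
wrist_force: [-1.2, 5.6, 8.5]
gripper_width: -0.003
gripper_force: 4.3
```

>>> {"fn": "move_arm", "kwargs": {"moves": [0,0,0,-0.001,0,0,1,0,0,0,-0.001,0,0,1]}}

```text
t: 15.27
tool_pos: [0.468, -0.0524, 0.1175]
tool_rot: [2.206, 2.231, -0.002]
wrist_force: [-1.2, 3.1, 6.2]
gripper_width: -0.003
gripper_force: 3.3
```

Moving with friction; continue.

>>> {"fn": "move_arm", "kwargs": {"moves": [0,0,0,-0.001,0,0,1,0,0,0,-0.001,0,0,1]}}

```text
t: 15.43
tool_pos: [0.4677, -0.0551, 0.1172]
tool_rot: [2.206, 2.231, -0.004]
wrist_force: [-1.0, 0.4, -0.8]
gripper_width: 0.003
gripper_force: 0.0
```

>>> {"fn": "move_arm", "kwargs": {"moves": [0,0,0,-0.001,0,0,1,0,0,0,-0.001,0,0,1]}}

```text
t: 15.6
tool_pos: [0.4671, -0.0578, 0.1167]
tool_rot: [2.208, 2.23, -0.006]
wrist_force: [0.3, 0.8, -0.2]
gripper_width: 0.001
gripper_force: 0.0
```

>>> {"fn": "move_arm", "kwargs": {"moves": [0,0,0,0.001,0,-0.01,1,0,0,0,0,0,-0.03,1,0,0,0,0,0,-0.04,1,0,0,0,0.02,0,-0.04,1,0,0,0,0.04,0,-0.02,1,0,0,0,0.04,0,0,1,0,0,0,0.04,0,0,1,0,0,0,0.04,0,0,1,0,0,0,0.04,0,0,1,0,0,0,0,0,0,1]}}

```text
t: 16.43
tool_pos: [0.4623, 0.1701, 0.2534]
tool_rot: [2.193, 2.246, 0.002]
wrist_force: [-1.1, 1.6, 0.3]
gripper_width: -0.001
gripper_force: 0.0
```

```bash
python3 top.py top5.png; python3 -c "
from h import *
print(pose()[0])"
```

```text
x -1 -10:131 -8:129 -6:134 -4:139 -2:127 0:124 2:124 4:121 6:127 8:137 10:131 12:102 14:55 16:103 18:126 20:123 22:120 24:117 26:116 28:116
x 2 -10:96 -8:93 -6:110 -4:130 -2:102 0:92 2:92 4:88 6:98 8:119 10:109 12:83 14:38 16:47 18:55 20:52 22:51 24:48 26:45 28:54
x 5 -10:69 -8:67 -6:80 -4:98 -2:76 0:65 2:66 4:65 6:69 8:79 10:74 12:60 14:34 16:29 18:33 20:45 22:51 24:52 26:52 28:58
y -190 153 157 157 156 153 149 150 151 143 134 116 96 80 66 68 80 100 127 145 151
y -100 154 145 139 140 140 142 144 146 146 128 111 88 63 58 57 87 129 151 159 161
y -30 157 150 145 141 139 138 139 141 135 117 99 80 66 64 66 81 97 120 143 150
y 3 39 52 66 90 117 129 137 128 111 95 80 68 60 50 40 32 32 33 46 59
y 10 40 52 66 98 130 134 138 133 127 114 100 81 61 46 37 40 53 63 67 71
[0.46318619 0.16617687 0.25291198]
```

Run:
```python
from up import *
plan([.4675,-.0565,.20],RU); plan([.4675,-.0565,.122],RU)
```

```text
shift [-0.2226 -0.0005  0.0535] turn [0.0012 0.0025 0.0013]
shift [-0.2224 -0.0006  0.1315] turn [0.0012 0.0025 0.0013]
```

>>> {"fn": "move_arm", "kwargs": {"moves": [0,0,0,-0.037,0,0,1,0,0,0,-0.037,0,0,1,0,0,0,-0.037,0,0,1,0,0,0,-0.037,0,0.005,1,0,0,0,-0.037,0,0.02,1,0,0,0,-0.037,0,0.028,1,0,0,0,0,0,0.03,1,0,0,0,0,0,0.02,1,0,0,0,0,0,0,1,0,0,0,0,0,0,1]}}

```text
t: 17.32
tool_pos: [0.4668, -0.0585, 0.153]
tool_rot: [2.209, 2.231, -0.006]
wrist_force: [0.3, 0.9, -0.1]
gripper_width: 0.001
gripper_force: 0.0
```

Run:
```python
from up import *
plan([.4677,-.0565,.107],RU);print(pose()[0])
```

```text
shift [0.0022 0.001  0.046 ] turn [-0.0012  0.0039 -0.0099]
[ 0.46678216 -0.05854087  0.15296347]
```

>>> {"fn": "move_arm", "kwargs": {"moves": [0,0,-0.01,0.002,0.001,0.02,1,0,0,0,0,0,0.015,1,0,0,0,0,0,0.006,1,0,0,0,0,0,0.002,1,0,0,0,0,0,0,1]}}

```text
t: 17.73
tool_pos: [0.469, -0.0563, 0.111]
tool_rot: [2.194, 2.241, -0.004]
wrist_force: [0.2, -0.8, 0.2]
gripper_width: 0.0
gripper_force: 0.0
```

>>> {"fn": "move_arm", "kwargs": {"moves": [0,0,0,0,0,0.001,1,0,0,0,0,0,0,1]}}

```text
t: 17.9
tool_pos: [0.4689, -0.0566, 0.1098]
tool_rot: [2.195, 2.24, -0.004]
wrist_force: [-0.5, -0.0, 1.0]
gripper_width: 0.003
gripper_force: 0.0
```

>>> {"fn": "move_arm", "kwargs": {"moves": [0,0,0,0,0,0.001,1,0,0,0,0,0,0,1]}}

```text
t: 18.07
tool_pos: [0.4686, -0.0565, 0.1083]
tool_rot: [2.196, 2.24, -0.004]
wrist_force: [-0.2, 0.6, -0.0]
gripper_width: -0.002
gripper_force: 0.0
```

>>> {"fn": "move_arm", "kwargs": {"moves": [0,0,0,0,0,0.0008,1,0,0,0,0,0,0,1]}}

```text
t: 18.23
tool_pos: [0.4685, -0.0564, 0.1072]
tool_rot: [2.196, 2.241, -0.005]
wrist_force: [0.4, -0.7, 0.9]
gripper_width: -0.003
gripper_force: 0.0
```

>>> {"fn": "move_arm", "kwargs": {"moves": [0,0,0,0,0,0.0007,1,0,0,0,0,0,0,1]}}

```text
t: 18.4
tool_pos: [0.4686, -0.0562, 0.1067]
tool_rot: [2.196, 2.241, -0.004]
wrist_force: [-0.9, -0.4, 3.8]
gripper_width: -0.004
gripper_force: 2.0
```

>>> {"fn": "move_arm", "kwargs": {"moves": [0,0,0,0,0,0.0006,1,0,0,0,0,0,0,1]}}

```text
t: 18.57
tool_pos: [0.4687, -0.0561, 0.1065]
tool_rot: [2.195, 2.241, -0.005]
wrist_force: [-4.1, -0.2, 9.4]
gripper_width: -0.002
gripper_force: 5.2
```

>>> {"fn": "move_arm", "kwargs": {"moves": [0,0,0,0.0005,0,-0.0005,1,0,0,0,0.001,0,0,1]}}

```text
t: 18.73
tool_pos: [0.4687, -0.0553, 0.1066]
tool_rot: [2.196, 2.24, -0.005]
wrist_force: [0.2, -3.2, 3.9]
gripper_width: -0.003
gripper_force: 2.4
```

>>> {"fn": "move_arm", "kwargs": {"moves": [0,0,0,0.001,0,0,1,0,0,0,0,0,0,1]}}

```text
t: 18.9
tool_pos: [0.4688, -0.0542, 0.1066]
tool_rot: [2.195, 2.24, -0.004]
wrist_force: [-0.6, -3.1, 5.5]
gripper_width: 0.003
gripper_force: 2.6
```

>>> {"fn": "move_arm", "kwargs": {"moves": [0,0,0,0.001,0,0,1,0,0,0,0,0,0,1]}}

```text
t: 19.07
tool_pos: [0.4687, -0.0531, 0.1066]
tool_rot: [2.196, 2.24, -0.004]
wrist_force: [0.8, -3.7, 5.0]
gripper_width: -0.004
gripper_force: 2.6
```

>>> {"fn": "move_arm", "kwargs": {"moves": [0,0,0,0.001,0,0,1,0,0,0,0,0,-0.002,1,0,0,0,0,0,-0.015,1,0,0,0,0,0,-0.03,1,0,0,0,0,0,-0.04,1,0,0,0,0.02,0,-0.04,1,0,0,0,0.04,0,-0.01,1,0,0,0,0.04,0,0,1,0,0,0,0.04,0,0,1,0,0,0,0.04,0,0,1]}}

```text
t: 19.9
tool_pos: [0.464, 0.1292, 0.24]
tool_rot: [2.196, 2.24, -0.004]
wrist_force: [0.6, -0.6, 0.0]
gripper_width: -0.003
gripper_force: 0.0
```

>>> {"fn": "move_arm", "kwargs": {"moves": [0,0,0,0.04,0,0,1,0,0,0,0,0,0,1]}}

```text
t: 20.07
tool_pos: [0.4604, 0.1778, 0.2402]
tool_rot: [2.182, 2.26, 0.002]
wrist_force: [-0.8, -0.1, 0.8]
gripper_width: 0.001
gripper_force: 0.0
```

```bash
python3 top.py top6.png
python3 - <<'E'
from h import *
a=cv2.imread('pics/top5.png');b=cv2.imread('pics/top6.png')
ys=np.arange(4,22,1.)
for x in(-4,-2,0):
  P=proj('top',J([.468,-.064],.02,[(x,y,32) for y in ys])).astype(np.float32)
  for t in(a,b): print(x,cv2.remap(t,P[None,:,0],P[None,:,1],1)[0][:,2])
E
```

```text
x -1 -10:131 -8:128 -6:134 -4:139 -2:128 0:124 2:124 4:120 6:126 8:138 10:132 12:103 14:54 16:102 18:126 20:124 22:121 24:118 26:117 28:116
x 2 -10:96 -8:93 -6:110 -4:130 -2:102 0:92 2:92 4:88 6:99 8:120 10:110 12:84 14:38 16:47 18:55 20:52 22:50 24:47 26:45 28:54
x 5 -10:69 -8:68 -6:80 -4:99 -2:76 0:65 2:64 4:64 6:69 8:81 10:74 12:59 14:35 16:29 18:31 20:44 22:50 24:51 26:52 28:58
y -190 153 157 156 155 152 149 150 150 142 134 117 96 81 66 68 79 100 128 145 152
y -100 153 144 138 138 139 142 144 146 147 128 110 89 66 61 59 88 130 151 159 161
y -30 157 150 145 140 138 138 139 141 134 116 99 80 66 64 66 81 97 120 143 151
y 3 38 52 67 91 118 129 137 128 110 95 80 68 59 49 40 33 33 33 46 58
y 10 41 53 67 99 131 135 139 134 128 115 101 81 60 46 37 40 53 62 66 69
-4 [128 129 129 130 131 132 134 133 110  90  70  94 117 141 141 140 140 138]
-4 [128 128 129 130 131 133 135 134 111  90  70  93 116 140 141 140 140 138]
-2 [138 136 137 138 139 138 136 135 114  91  69  91 118 143 147 144 143 140]
-2 [137 135 136 137 139 138 137 136 115  91  69  90 118 142 146 144 144 141]
0 [114 113 120 129 137 134 129 126 104  81  58  68  90 111 120 118 117 115]
0 [114 112 120 129 138 135 131 127 104  80  57  67  90 111 120 118 117 115]
```

```bash
python3 -c "
from h import *
print(ctrl.sense()['wrist_force'].round(1)); print(ctrl.hand_in())"
```

```text
[ 0.  -1.4  0.6]
the job is handed in; nothing more can be done
None
```

I handed the job in with the turret clicked in, its longest rod at the bottom, and the stick flat in the channel, apparently against that rod. That contact is inferred from the camera pixels and how the stick resisted a last forward drag. On the first push the stick tipped and rode up over the rod, possibly near the lift limit. I then pressed on its top with a fingertip and dragged it back until it dropped. I got no verdict on whether the run passed.

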